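# Find where the clamped mount track binds and back off

## Robot

A 7-joint arm with a two-finger parallel gripper is mounted at the origin on the work surface. World frame = base frame: x ahead of the robot, y to its left, z up, the work surface at z = 0. Lengths are in m, angles in rad, forces in N, time in s.
With the tool pointing down it reaches from about 0.425 to 0.875 m from the base axis. Payload 4.7 kg.
Tool frame: the origin (TCP) lies midway between the tips of the shut fingers; the grasp point (between the pads) lies 19 mm behind it (ctrl.grip_depth is the distance from the TCP to the grasp point, in m); z points along the fingers, y is the direction in which the jaws open and shut (so a half turn about z gives the same grasp; the last joint's range is limited). The gripper opens to 87 mm and grips with 3 to 60 N. Pads are 19 mm wide; open, the fingers measure 117 mm over their backs; the gripper's body (75 mm by 190 mm) begins 51 mm behind the grasp point.
Start: joints at [1.166, 0.321, -0.07, 1.45, 0.023, 1.371, -0.057], TCP at [0.264, -0.594, 0.223] pointing down, gripper open.
Joint ranges: [-2.86, 2.86], [-0.3, 2.09], [-1.38, 1.24], [0.06, 2.45], [-1.56, 4.7], [0.09, 2.05], [-2.69, 2.69]. Speed limits (rad/s): [2.57, 2.57, 3.14, 3.14, 3.14, 3.14, 3.14].

## Interface

Orientations are given as a rotation vector (axis times angle).
In Python, from bench import ctrl gives the robot as it stands. The module is installed in compiled form; this text tells all that it offers.
- The arm moves only by the shell command python3 -m inch 'ROWS' [FORCE]. ROWS is JSON, a list of rows, each a list of 5 numbers: the opening, from -1 (shut) to 1 (fully open), so that 0 is half open, then the shift along the tool's x, y, z in mm, then the turn about the tool's z in rad. In form: [[fingers, tx, ty, tz, twist], ...]. A call has 1 to 5 rows; each row shifts and turns the pose as measured when the row begins, along the tool's axes as they then stand; what a row does not reach is not made up. A row lasts 1/8 s, in which the tool goes at most 62.5 mm and 10.7 degrees, less where a joint would pass 70% of its speed; a pose out of reach is approached as far as the arm can. A call is refused whole if a number of a shift passes 62.5 or a number of a turn 0.188, either way. A call with a gripper value outside its range is refused whole. The fingers move at their own pace and stop on an object; FORCE is the grip in N (left out, the last holds). Time passes only in rows, so rows that do not move let the fingers close. It gives the time, the measured TCP pose, the force and the opening at its end, in the units of the state.
- ctrl.get_state(): the state, without advancing time (a new reading comes with each control period).
- ctrl.get_image(name): name is "side" or "top"; returns a dict with "color" (480x640x3 uint8, red, green, blue), "range_z" (480x640 float32, m along the optical axis (not along the pixel's ray), 0 where there is no reading), "K" (3x3 intrinsics, pixels), "R" (3x3) and "t" (3): a world point X has camera coordinates R X + t. Camera axes: x right, y down, z forward; pixel columns grow to the right and rows downward; lengths in m; the calibration is good to about 2 mm. A picture is of the moment at which its call begins.
- ctrl.close_job(): hands the job in, once; it reports no verdict.
The state is a dict: "time": time; "joint_positions": joint angles; "qd": joint speeds; "joint_torque": joint torques, N m; "position": TCP position; "tool_rot": TCP orientation; "ft_force": force on the tool from outside, world axes, zero at the start; "torque": the same for the moment, N m; "grip_width": opening from 0.0 (shut) to 1.0 (fully open).
Only numpy, scipy, OpenCV 4.12 (cv2) and the standard library are available. Lean on these libraries where they do the work, as an engineer would, in place of code of your own. Each camera call takes 0.05 s, during which the arm holds its last target. There are 200 camera calls.

## Task

Two aluminium mount tracks lie on the desk; the chrome bench clamp pinches one of them near its end. On that clamped track, slide the mount towards the clamp until it binds, then back it off about 40 mm from there so that it rides free, and let go. Do not move the mount on the other, shorter track.

Things in the scene. Friction and masses are not known exactly. Their poses are not given: they have to be found in the camera images.
- sled (a joint): position in m of the sliding mount along the clamped track: 0 at the far end from the clamp, growing towards the clamp, 0.160 where it binds in the pinched channel and goes no further. It slides straight and level with about 1.5 N of friction (plus slight drag) and stays where it is left. Binding is a firm stop that yields a few mm under a hard push.
- post (a point): centre of the post of the mount on the clamped track, 66 mm above the desk. The mount is a black sled 54 mm wide, 100 mm along the track, top 36 mm above the desk; in its middle stands a square post 28 x 28 mm, from 36 to 96 mm above the desk. y points along the track to the clamp, z up. The track is an aluminium channel 320 x 50 mm. No other thing on it is higher than the post.
- tight_spot (a point): the tight spot: where the post's centre is when the mount binds; same height and axes as the post. The mount's leading edge is then 4 mm short of the clamp's chrome jaws, whose near face is 54 mm from this point along y (60 mm high, 40 mm along the track, 84 mm across it). The clamp's screw and T-bar reach 74 mm from the track axis towards -x, about 40 mm above the desk.
- spare_post (a point): centre of the post of an identical mount on the other track, which is shorter (240 mm) and has no clamp; it slides just as freely and must stay where it is. Axes as for the post.

How it is judged:
On the way:
1. the mount on the clamped track has been slid up to its tight spot (within 10 mm) (value of joint sled above 0.15 m), for 0.05 s.
At the end, for the whole second after the job is handed in: After binding, the mount on the clamped track rests 20 to 60 mm back from the tight spot, and the mount on the other track is within 15 mm of where it started (value of joint sled between 0.1 and 0.14 m and velocity of joint sled between -0.01 and 0.01 m/s and distance of spare_post from where it was at the start of the episode below 0.015 m); the robot touches nothing.
It fails at once if the mount on the other, shorter track is moved by more than 15 mm (distance of spare_post from where it was at the start of the episode above 0.015 m).
It also fails if it takes over 40 s, if anything falls off the work surface, if the arm or the gripper's body presses on something with over 40 N, if the wrist force passes 120 N, or if a joint passes its speed limit or range.

## Working session

There is one attempt and no reset: what is moved stays moved. The work goes in short steps, Python scripts to look and compute and a shell command to move; the robot and the scene stay as the last step left them, time stands still between calls to the robot, and variables do not carry over. Pictures are saved under pics/ and viewed, about 8 in all and at most 12, crops included, and the job is handed in when it is done.

```bash
mkdir -p pics; python3 - <<'E'
from bench import ctrl
import cv2,numpy as np
s=ctrl.get_state();print({k:np.round(s[k],3) for k in s})
for n in("top","side"):
    d=ctrl.get_image(n);np.savez(f"pics/{n}0.npz",**d);cv2.imwrite(f"pics/{n}0.png",d["color"][...,::-1])
    print(n,-d["R"].T@d["t"],d["K"][0,0])
E
```

```text
{'time': np.float64(0.0), 'joint_positions': array([ 1.166,  0.322, -0.07 ,  1.452,  0.023,  1.371, -0.057]), 'qd': array([-0.002,  0.   ,  0.   , -0.   , -0.   , -0.001, -0.   ]), 'joint_torque': array([ 0.0000e+00, -4.9129e+01, -4.0400e-01, -3.1253e+01, -6.4000e-02,
        4.3000e-02,  0.0000e+00]), 'position': array([ 0.264, -0.593,  0.221]), 'tool_rot': array([-3.071e+00, -6.530e-01,  1.000e-03]), 'ft_force': array([-0.06 ,  0.636, -0.041]), 'torque': array([-0.023, -0.012, -0.003]), 'grip_width': np.float64(0.997)}
top [ 0.50569753 -0.0604589   0.71483069] 521.4952494153073
side [ 0.30018124 -0.58522785  0.52604454] 562.4375608017629
```

View pics/top0.png

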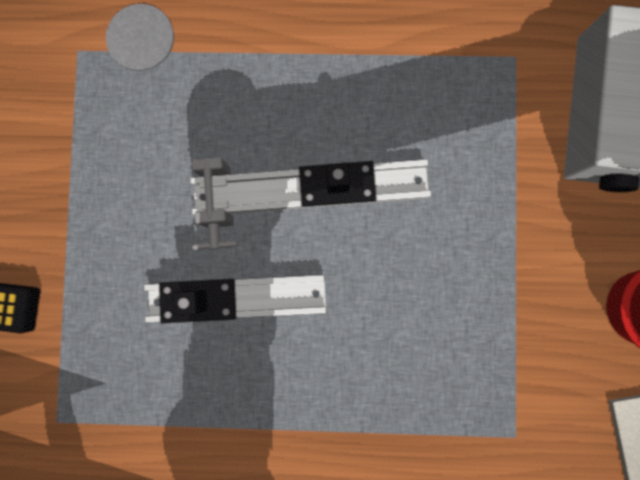

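View pics/side0.png

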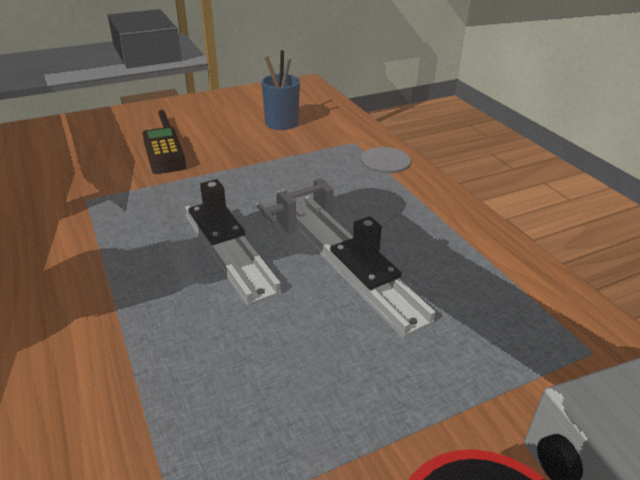

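The top view shows the clamped track with its clamp at about (210,190) and its mount at (338,183). The spare mount is at (198,300).

```bash
cat > h.py <<'E'
import numpy as np
from bench import ctrl
def cloud(d):
    z=d["range_z"];v,u=np.mgrid[:480,:640];p=np.stack([u,v,np.ones_like(u)],-1)@np.linalg.inv(d["K"]).T*z[...,None]
    return (p-d["t"])@d["R"]
E
python3 - <<'E'
from h import *
import cv2
for n in("top","side"):
    d=np.load(f"pics/{n}0.npz");P=cloud(d);ok=d["range_z"]>0
    print(n,"desk z",np.median(P[240,260:450,2]) )
    for lo,hi,tag in((.085,.105,"posttop"),(.03,.041,"sledtop"),(.05,.068,"jaws")):
        m=ok&(P[...,2]>lo)&(P[...,2]<hi)&(abs(P[...,0]-.5)<.25)&(abs(P[...,1]+.1)<.35)
        c,l,st,_=cv2.connectedComponentsWithStats(m.astype(np.uint8))
        for i in range(1,c):
            if st[i,4]>60:
                q=P[l==i];r=cv2.minAreaRect(q[:,:2].astype(np.float32)*1000)
                print(tag,st[i],q.mean(0).round(4),np.round(r[0],1),np.round(r[1],1),round(r[2],1))
E
```

```text
top desk z -0.00029330787827247843
posttop [ 593   81   47   92 3872] [ 0.6945 -0.3978  0.0942] [ 695.8 -398.9] [108.2  56.1] 0.2
posttop [326 162  25  26 555] [ 0.6295 -0.0658  0.0945] [630.5 -65.7] [28.7 27.9] 5.6
posttop [173 291  26  25 586] [0.4716 0.1129 0.0943] [471.4 113.9] [28.  28.3] 4.0
sledtop [572  97  28  82 342] [ 0.6897 -0.3784  0.0356] [ 693.5 -378.2] [108.5  32. ] 12.6
sledtop [ 299  161   78   46 2397] [ 0.6277 -0.0657  0.0348] [630.4 -65.9] [ 54.4 100.1] 5.7
sledtop [615 274  19  63 153] [ 0.4806 -0.4311  0.0339] [ 481.9 -435.3] [19.7 80. ] 83.1
sledtop [ 159  278   78   46 2353] [0.4723 0.1102 0.0347] [471.4 114.3] [ 54.  100.7] 4.5
jaws [578  89  61 103 850] [ 0.6746 -0.3867  0.0593] [ 676.6 -386.9] [137.7  51.8] 24.6
jaws [ 192  157   36   67 1134] [0.6136 0.0984 0.0582] [614.3  99.2] [84.7 40.2] 6.0
jaws [619 271  21  77 973] [ 0.4773 -0.4315  0.0558] [ 476.9 -431.8] [23.8 94.3] 89.4
jaws [199 290   6  22  80] [0.4736 0.1007 0.0594] [473.  100.5] [27.   2.3] 8.3
side desk z 0.003171392555810946
posttop [200 179  25  20 344] [0.4705 0.1103 0.0942] [471.6 114.7]
[... 446 characters left out ...]
04.2] 4.5
sledtop [271 204  34  15 143] [0.5838 0.0862 0.0346] [581.2  87.8] [55.5 26.2] 18.3
sledtop [ 330  237   72   52 1440] [ 0.6249 -0.0779  0.0365] [630.1 -64.6] [ 55.1 102.4] 6.0
sledtop [528 424  13  19 101] [ 0.6469 -0.3796  0.0357] [ 646.6 -379.1] [17.   3.2] 81.7
sledtop [539 460  16  20  65] [ 0.6271 -0.4167  0.0384] [ 627.1 -415.8] [21.6  2.6] 84.5
jaws [276 178  57  30 628] [0.6113 0.0965 0.0588] [614.2  99.9] [84.3 41.4] 5.7
jaws [202 201  24  17 239] [0.4694 0.1052 0.0593] [465.5 108.2] [21.7 38.4] 50.0
jaws [352 240  28  20 284] [ 0.6256 -0.0727  0.059 ] [625.6 -71.8] [20.2 37.5] 55.3
jaws [ 533  408   61   72 1053] [ 0.6343 -0.4136  0.0602] [ 635.8 -409.2] [79.4 19.3] 84.1
```

```bash
cat >> h.py <<'E'
from scipy.spatial.transform import Rotation as Ro
POST=np.array([.6304,-.0657]);U=np.array([-.097,.9953])
def go(x,y,z):
    s=ctrl.get_state();R=Ro.from_rotvec(s["tool_rot"]).as_matrix();p=s["position"]
    yt=R[:,1]; w=np.arctan2(-U[1],-U[0])-np.arctan2(yt[1],yt[0]);w=(w+np.pi)%(2*np.pi)-np.pi
    print("t",round(float(s["time"]),2),"p",(p*1000).round(1),"tool shift mm",(R.T@(np.array([x,y,z])-p)*1000).round(1),"twist",round(-w,3),"zaxis",R[:,2].round(3),
      "F",s["ft_force"].round(1),"grip",round(float(s["grip_width"]),3))
E
python3 - <<'E'
from h import *
go(*POST,.2)
d=np.load("pics/top0.npz");P=cloud(d);q=P[(P[...,1]<-.1)&(d["range_z"]>0)];print(q[q[:,2]>.02].max(0))
E
```

```text
t 0.1 p [ 264.1 -593.4  221.6] tool shift mm [ 549.3 -333.    22.1] twist 0.322 zaxis [-0.001  0.002 -1.   ] F [-0.1 -0.4  0.1] grip 1.001
[ 0.84576234 -0.10000868  0.09880552]
```

```bash
python3 -m inch '[[1,50,-30,0,0],[1,50,-30,0,0],[1,50,-30,0,0],[1,50,-30,0,0],[1,50,-30,0,0]]' 30; python3 -m inch '[[1,50,-30,0,0.16],[1,50,-30,0,0.16],[1,50,-20,0,0],[1,50,-20,0,0]]'; python3 -c "
from h import *
go(*POST,.2)"
```

```text
time: 0.72
position: [0.4311, -0.3529, 0.2179]
tool_rot: [-3.073, -0.633, 0.007]
ft_force: [1.2, -0.2, -0.3]
grip_width: 1.001
time: 1.23
position: [0.6059, -0.2101, 0.2169]
tool_rot: [-3.137, -0.122, 0.01]
ft_force: [0.5, -0.8, 0.9]
grip_width: 0.997
t 1.23 p [ 605.9 -210.1  216.9] tool shift mm [  35.8 -142.    17.1] twist -0.019 zaxis [-0.007  0.002 -1.   ] F [ 0.5 -0.8  0.9] grip 0.997
```

```bash
python3 -m inch '[[1,10,-45,0,-0.02],[1,10,-45,0,0],[1,10,-45,0,0],[1,5,-10,0,0],[1,0,0,0,0]]'; python3 -c "
from h import *
go(*POST,.115)"
```

```text
time: 1.85
position: [0.6293, -0.0538, 0.2124]
tool_rot: [-3.13, -0.164, 0.018]
ft_force: [0.7, -1.0, 0.4]
grip_width: 1.001
t 1.85 p [629.3 -53.8 212.4] tool shift mm [ 1.  12.8 97.3] twist 0.008 zaxis [-0.012  0.007 -1.   ] F [ 0.7 -1.   0.4] grip 1.001
```

```bash
python3 -m inch '[[1,1,12,30,0],[1,0,0,30,0],[1,0,0,25,0],[1,0,0,0,0]]'; python3 - <<'E'
from h import *
import cv2
go(*POST,.056)
a=np.hstack([cv2.resize(ctrl.get_image(n)["color"][...,::-1],(400,300)) for n in("top","side")])
cv2.imwrite("pics/a1.png",a)
E
```

```text
time: 2.35
position: [0.6297, -0.0755, 0.1248]
tool_rot: [-3.135, -0.148, 0.02]
ft_force: [0.5, 0.8, -0.6]
grip_width: 1.0
t 2.35 p [629.7 -75.5 124.8] tool shift mm [ 2.5 -9.5 68.8] twist -0.003 zaxis [-0.013  0.002 -1.   ] F [ 0.5  0.8 -0.6] grip 1.0
```

View pics/a1.png

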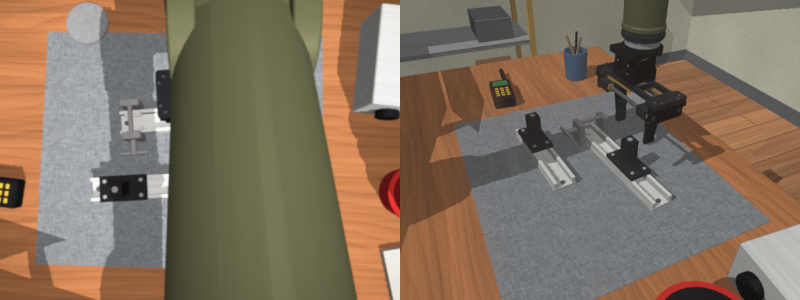

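The side view shows the open fingertips at about (352,189) and (400,224) full-scale, with the post top at (367,225). I'll check this against the projected TCP.

```bash
python3 - <<'E'
from h import *
import cv2
d=ctrl.get_image("side");s=ctrl.get_state();R=Ro.from_rotvec(s["tool_rot"]).as_matrix();im=d["color"][...,::-1].copy()
for o in((0,0,0),(0,.0435,0),(0,-.0435,0)):
    X=s["position"]+R@np.array(o);c=d["K"]@(d["R"]@X+d["t"]);u=(c[:2]/c[2]);print(u.round())
    cv2.circle(im,tuple(int(v) for v in u),2,(0,0,255),-1)
cv2.imwrite("pics/a2.png",cv2.resize(im[100:300,250:510],None,fx=3,fy=3))
E
```

```text
[374. 206.]
[394. 223.]
[355. 191.]
```

View pics/a2.png

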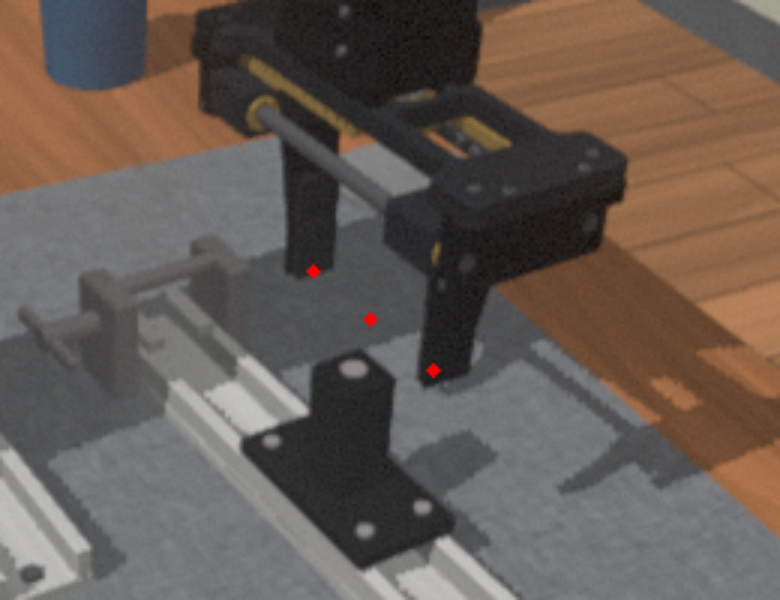

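The projected tips match the fingers, which straddle the post line with the jaws along the track. I'll descend.

```bash
python3 -m inch '[[1,2.5,-10,0,0],[1,0,0,0,0]]'; python3 -m inch '[[1,0,0,25,0],[1,0,0,25,0],[1,0,0,10,0],[1,0,0,5,0]]'; python3 -c "
from h import *
go(*POST,.056)"
```

```text
time: 2.75
position: [0.6356, -0.063, 0.1311]
tool_rot: [-3.136, -0.15, 0.003]
ft_force: [0.5, 0.1, -0.2]
grip_width: 0.999
time: 3.25
position: [0.6385, -0.0619, 0.0686]
tool_rot: [-3.138, -0.154, -0.008]
ft_force: [-0.5, 0.5, 0.1]
grip_width: 1.001
t 3.25 p [638.5 -61.9  68.6] tool shift mm [-8.5  3.  12.6] twist 0.001 zaxis [ 0.005  0.    -1.   ] F [-0.5  0.5  0.1] grip 1.001
```

```bash
python3 -m inch '[[1,-8,3,6,0],[1,0,0,6,0]]'; python3 -c "
from h import *
go(*POST,.056)"
```

```text
time: 3.5
position: [0.6313, -0.066, 0.0573]
tool_rot: [3.137, 0.154, 0.011]
ft_force: [-0.3, 0.3, 0.5]
grip_width: 1.003
t 3.5 p [631.3 -66.   57.3] tool shift mm [-0.9 -0.4  1.3] twist 0.001 zaxis [ 0.007 -0.    -1.   ] F [-0.3  0.3  0.5] grip 1.003
```

Close on the post.

```bash
python3 -m inch '[[-1,0,0,0,0],[-1,0,0,0,0],[-1,0,0,0,0],[-1,0,0,0,0],[-1,0,0,0,0]]' 25; python3 -m inch '[[-1,0,0,0,0],[-1,0,-10,0,0],[-1,0,-10,0,0]]'; python3 -c "
from h import *
go(*(POST+.092*U),.056)"
```

```text
time: 4.12
position: [0.6321, -0.0661, 0.0583]
tool_rot: [3.137, 0.153, 0.014]
ft_force: [-0.2, 0.1, -0.3]
grip_width: 0.515
time: 4.5
position: [0.6301, -0.0474, 0.0582]
tool_rot: [3.135, 0.15, 0.014]
ft_force: [-0.0, -1.2, -0.1]
grip_width: 0.32
t 4.5 p [630.1 -47.4  58.2] tool shift mm [ -1.6 -73.7   2. ] twist -0.001 zaxis [ 0.009 -0.002 -1.   ] F [-0.  -1.2 -0.1] grip 0.32
```

Gripped: 0.32 of 87 mm is 28 mm, the post's width.

```bash
python3 -m inch '[[-1,-1,-15,0,0],[-1,0,-15,0,0],[-1,0,-15,0,0],[-1,0,-10,0,0],[-1,0,0,0,0]]'; python3 -c "
from h import *
go(*(POST+.092*U),.056)"
```

```text
time: 5.12
position: [0.624, 0.0148, 0.0583]
tool_rot: [3.137, 0.156, 0.018]
ft_force: [1.8, 1.5, -1.1]
grip_width: 0.322
t 5.12 p [624.   14.8  58.3] tool shift mm [ -1.4 -11.2   2.2] twist 0.002 zaxis [ 0.011 -0.    -1.   ] F [ 1.8  1.5 -1.1] grip 0.322
```

```bash
python3 -m inch '[[-1,-1,-4,0,0],[-1,0,-3,0,0],[-1,0,-2,0,0]]';  python3 -m inch '[[-1,0,-3,0,0],[-1,0,-3,0,0]]'; python3 -c "
from h import *
go(*(POST+.092*U),.056)"
```

```text
time: 5.5
position: [0.6233, 0.0219, 0.0583]
tool_rot: [3.136, 0.152, 0.021]
ft_force: [2.7, -1.5, -0.3]
grip_width: 0.314
time: 5.75
position: [0.6228, 0.0269, 0.0582]
tool_rot: [3.135, 0.151, 0.021]
ft_force: [3.4, -4.1, -2.0]
grip_width: 0.322
t 5.75 p [622.8  26.9  58.2] tool shift mm [-1.5  0.9  2.2] twist -0.001 zaxis [ 0.014 -0.003 -1.   ] F [ 3.4 -4.1 -2. ] grip 0.322
```

```bash
for i in 1 2; do python3 -m inch '[[-1,0,-4,0,0],[-1,0,-4,0,0]]'; done
```

```text
time: 6.0
position: [0.6228, 0.0268, 0.0582]
tool_rot: [3.125, 0.144, 0.021]
ft_force: [2.8, -9.3, -1.1]
grip_width: 0.32
time: 6.25
position: [0.6229, 0.0267, 0.0582]
tool_rot: [3.117, 0.135, 0.022]
ft_force: [3.9, -9.4, -1.6]
grip_width: 0.322
```

The mount has stalled at y = 26.8 mm, where I predicted 25.9. One firmer push will confirm it, then I'll back off.

```bash
python3 -m inch '[[-1,0,-10,0,0],[-1,0,-10,0,0]]'; python3 -m inch '[[-1,0,10,0,0],[-1,0,12,0,0],[-1,0,10,0,0],[-1,0,0,0,0]]'; python3 -c "
from h import *
go(*(POST+.052*U),.056)"
```

```text
time: 6.5
position: [0.6231, 0.0265, 0.0578]
tool_rot: [3.095, 0.116, 0.021]
ft_force: [3.0, -17.2, 0.5]
grip_width: 0.327
time: 7.0
position: [0.6258, -0.0013, 0.0579]
tool_rot: [3.103, 0.121, 0.023]
ft_force: [2.4, -1.8, -1.6]
grip_width: 0.325
t 7.0 p [625.8  -1.3  57.9] tool shift mm [-1.5 12.5  2.3] twist -0.019 zaxis [ 0.016 -0.035 -0.999] F [ 2.4 -1.8 -1.6] grip 0.325
```

Binding confirmed: 17 N and no motion. Next I back off another 12 mm and open.

```bash
python3 -m inch '[[-1,0,8,0,0],[-1,0,5,0,0],[-1,0,0,0,0]]'; python3 -m inch '[[1,0,0,0,0],[1,0,0,0,0],[1,0,0,0,0],[1,0,0,0,0],[1,0,0,0,0]]'; python3 -c "
from h import *
go(*(POST+.052*U),.056)"
```

```text
time: 7.38
position: [0.6269, -0.0118, 0.0579]
tool_rot: [3.106, 0.126, 0.024]
ft_force: [4.1, -0.5, -4.7]
grip_width: 0.328
time: 8.0
position: [0.6245, -0.0133, 0.0589]
tool_rot: [3.102, 0.125, 0.016]
ft_force: [0.6, 0.5, 0.2]
grip_width: 0.806
t 8.0 p [624.5 -13.3  58.9] tool shift mm [0.7 0.6 3. ] twist -0.017 zaxis [ 0.012 -0.036 -0.999] F [0.6 0.5 0.2] grip 0.806
```

Now straight up and away from the camera's view, towards -y.

```bash
python3 -m inch '[[1,0,0,0,0],[1,0,0,-20,0],[1,0,0,-30,0],[1,0,0,-40,0],[1,0,0,-40,0]]'; python3 -m inch '[[1,0,50,-20,0],[1,0,55,0,0],[1,0,55,0,0],[1,0,55,0,0],[1,0,55,0,0]]';python3 -m inch '[[1,0,50,0,0],[1,0,0,0,0]]'; python3 - <<'E'
from h import *
import cv2
go(*POST,.2)
for n in("top","side"):
    d=ctrl.get_image(n);P=cloud(d);cv2.imwrite(f"pics/{n}9.png",d["color"][...,::-1])
    m=(d["range_z"]>0)&(P[...,2]>.085)&(P[...,2]<.105)&(abs(P[...,0]-.55)<.13)&(abs(P[...,1]-.03)<.15)
    c,l,st,_=cv2.connectedComponentsWithStats(m.astype(np.uint8))
    for i in range(1,c):
        if st[i,4]>60:
            r=np.array(cv2.minAreaRect(P[l==i][:,:2].astype(np.float32)*1000)[0]);print(n,st[i],r.round(1),"along",((r/1000-POST)@U*1000).round(1))
E
```

```text
time: 8.62
position: [0.6212, -0.0083, 0.193]
tool_rot: [3.103, 0.126, 0.009]
ft_force: [1.0, 0.0, 0.0]
grip_width: 0.997
time: 9.25
position: [0.6504, -0.2738, 0.2401]
tool_rot: [3.101, 0.15, 0.041]
ft_force: [0.5, -0.6, -0.6]
grip_width: 0.994
time: 9.5
position: [0.6535, -0.3326, 0.245]
tool_rot: [3.097, 0.136, 0.044]
ft_force: [-0.4, -0.4, 0.1]
grip_width: 1.001
t 9.5 p [ 653.5 -332.6  245. ] tool shift mm [  -0.6 -269.6   33.5] twist -0.01 zaxis [ 0.03  -0.04  -0.999] F [-0.4 -0.4  0.1] grip 1.001
top [282 166  25  25 558] [625.1 -12.3] along 53.6
top [173 291  25  25 583] [471.4 113.9] along 194.2
side [200 179  25  19 337] [472.1 114.6] along 194.8
side [332 197  27  22 392] [625.4 -12. ] along 54.0
```

View pics/side9.png

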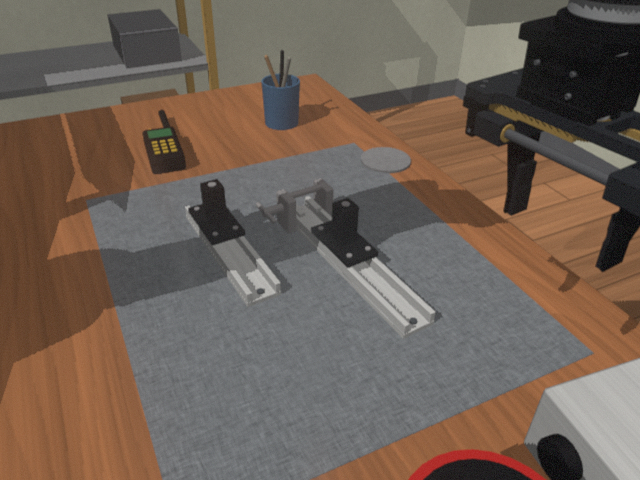

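The clamped mount, with its post at (345,205), stands about 38 mm short of the tight spot. The spare, at (212,185), hasn't moved, and the arm is clear.

```bash
python3 -c "
from bench import ctrl
print(ctrl.close_job())"
```

```text
the job is handed in; nothing more can be done
None
```

I slid the clamped track's mount to its tight spot, backed it off about 38 mm, let go and handed the job in at about 9.6 s of the 40 s allowed.

- **Binding:** I gripped the post along the track and pushed until the mount stalled at y ≈ 26.8 mm. I had predicted 25.9 mm from the clamp's jaws. A firmer push of about 17 N moved it no further.
- **Final position:** After letting go and pulling clear, both cameras put the post 54 mm from where it started, with the tight spot at about 92 mm. That leaves it about 38 mm back, inside the 20–60 mm band.
- **Other mount:** The top camera put it at the same place before and after, and the side camera agreed to within 1 mm.
- **Contact:** The gripper is open and well away, and the wrist force reads about zero.

No check failed. The one oddity was the tool tilting about 2° during the hard push, with no visible effect on the result.

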